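# Check the cover springs: hold the chest cover just below its balance point

## Robot

A 7-joint arm with a two-finger parallel gripper is mounted at the origin on a cart in front of the work surface, level with it; the furniture and walls round the work are solid. World frame = base frame: x ahead of the robot, y to its left, z up, the work surface at z = 0. Lengths are in m, angles in rad, forces in N, time in s.
With the tool pointing down it reaches from about 0.4 to 0.85 m from the base axis. Payload 4.5 kg.
Tool frame: the origin (TCP) lies between the finger pads; the fingertips stand 19 mm ahead of it and the grasp point (between the pads) is the TCP; y points along the fingers, z is the direction in which the jaws open and shut, and the axes are right-handed (so a half turn about y gives the same grasp; the last joint's range is limited). The gripper opens to 88 mm and grips with 3 to 60 N. Pads are 18 mm wide; open, the fingers measure 123 mm over their backs; the gripper's body (75 mm by 187 mm) begins 45 mm behind the grasp point.
Start: joints at [1.337, 0.689, -0.195, 1.565, 0.157, 0.902, -0.215], TCP at [0.165, -0.603, 0.258] pointing down, gripper open.
Joint ranges: [-3.01, 3.01], [-0.46, 2.08], [-1.47, 1.51], [0.13, 2.56], [-1, 4.14], [0.04, 2.09], [-2.66, 2.66]. Speed limits (rad/s): [2.57, 2.57, 3.14, 3.14, 3.14, 3.14, 3.14].

## Interface

Orientations are given as a unit quaternion [x, y, z, w].
In Python, from workcell import * gives the robot as it stands.
- The arm moves only by the shell command python3 -m creep 'ROWS' [FORCE]. ROWS is JSON, a list that holds one entry, the list of rows, each a list of 5 numbers: the shift along the tool's x, y, z in mm, then the turn about the tool's y in rad, then the closure in counts, from 0 (fully open) to 255 (shut). In form: [[[dx, dy, dz, roll, grip], ...]]. A call has 1 to 10 rows; each row shifts and turns the pose as measured when the row begins, along the tool's axes as they then stand; what a row does not reach is not made up. A row lasts 1/8 s, in which the tool goes at most 62.5 mm and 10.7 degrees, less where a joint would pass 70% of its speed; a pose out of reach is approached as far as the arm can. A call is refused whole if a number of a shift passes 62.5 or a number of a turn 0.188, either way. A call with a gripper value outside its range is refused whole. The fingers move at their own pace and stop on an object; FORCE is the grip in N (left out, the last holds). Time passes only in rows, so rows that do not move let the fingers close. It gives the time, the measured TCP pose, the force and the opening at its end, in the units of the state.
- get_state(): the state, without advancing time (a new reading comes with each control period).
- read_camera(name): name is "scene" or "top" or "wrist"; returns a dict with "img" (400x640x3 uint8, blue, green, red), "K" (3x3 intrinsics, pixels), "distortion" ([k1, k2, p1, p2, k3] as OpenCV has them; the pictures are not rectified), "xyz" and "orientation" of the camera in the world; the wrist camera has in their place "mount" (4x4, takes a point from camera to tool coordinates, whose origin is the TCP and whose axes are the tool frame's). Camera axes: x right, y down, z forward; pixel columns grow to the right and rows downward; lengths in m; the calibration is good to about 2 mm. A picture is of the moment at which its call begins: read the wrist's pose just before it. There is no depth.
- close_job(): hands the job in, once; it reports no verdict.
The state is a dict: "time_s": time; "q": joint angles; "qd": joint speeds; "joint_torque": joint torques, N m; "eef_pos": TCP position; "eef_rot": TCP orientation; "wrist_force": force on the tool from outside, world axes, zero at the start; "ft_torque": the same for the moment, N m; "finger_gap": finger opening in m.
Only numpy, scipy, OpenCV 4.12 (cv2) and the standard library are available. Lean on these libraries where they do the work, as an engineer would, in place of code of your own. Each camera call takes 0.05 s, during which the arm holds its last target. There are 200 camera calls.

## Task

Check the springs of the steel tool chest's hinged cover. First lift the brass weight off the shut cover and stand it gently upright on the bench clear of the chest; then take the cover by its bar handle and raise it until it is past its balance point, without letting it swing on to its open stop, and ease it back down until it is just below the balance point (within ten degrees). The job finishes with you still holding it there, motionless in the gripper; never let it fall shut, and leave the glass vial and the open tin where they stand.

Things in the scene. Friction and masses are not known exactly. Their poses are not given: they have to be found in the camera images.
- chest: grey painted steel tool chest standing on the bench, fixed, 180 (x) x 230 (y) x 80 mm high, open on top under its cover. Origin: centre of its underside; its x axis points from the handle side (front) to the hinge side (back), z up. Its place and yaw vary. The thin dark lamp cord that hangs in the air over the middle of the bench is not solid: pass through it freely. The magnifier lamp itself is solid and swung aside to the left.
- cover (a joint): hinge of the chest's steel cover (rad): 0 shut and level, grows as the front edge rises, open stop at 1.5. The cover weighs 0.75 kg and has torsion springs at the hinge: its balance point is at 1.00 rad (57 degrees). Below it the cover falls shut by itself, above it the springs swing it fully open. The pull is weak: under 1 N at the handle everywhere. Nothing but the hand keeps it at an angle in between.
- cover_hinge (a point): point on the hinge line, at the back of the chest: 95 mm along the chest's x axis from its centre and 81 mm above the bench, mid-width. The hinge line is the chest's y axis direction.
- cover_handle (a point): middle of the straight bar of the cover's handle: a dark round steel bar, 10 mm thick, parallel to the hinge line, straight for 84 mm (posts 100 mm apart), on top of the cover near its front edge. Shut, it lies 172 mm in front of the hinge line and 44 mm above it (125 mm above the bench); its centre line is 40 mm off the cover's top face, so there is 35 mm of clear space under it. It moves on a circle with the cover and its axes turn with the cover.
- brass_weight: loose turned brass weight with a knob, 32 mm across, 30 mm high, about 0.16 kg; origin: centre of its underside, z up. It stands on top of the shut cover, 85 mm above the bench, behind the handle.
- oil_vial: square glass vial, 30x34x64 mm, loose on the bench beside the chest, a bystander; origin: centre of its underside.
- tin_grey: round grey metal tin, open, 68 mm across, 43 mm high, loose on the bench, a bystander; origin: centre of its underside.
Not all that is in view belongs to the job. There is more than one size of the brass_weight; the job needs the smallest.

How it is judged:
By the outcome, as a careful person would: the job done as asked, in the order asked, and still so for the second after the job is handed in, while the arm keeps its last pose, push and grip.
It also fails if it takes over 58 s, if anything falls off the work surface, if the arm or the gripper's body presses on something with over 40 N, if the wrist force passes 120 N, or if a joint passes its speed limit or range.

## Working session

There is one attempt and no reset: what is moved stays moved. The work goes in short steps, Python scripts to look and compute and a shell command to move; the robot and the scene stay as the last step left them, time stands still between calls to the robot, and variables do not carry over. Pictures are saved under pics/ and viewed, about 8 in all and at most 12, crops included, and the job is handed in when it is done.

```bash
mkdir -p pics; ls; python3 - <<'E'
from workcell import *
import cv2,json
print(get_state())
for n in("scene","top"):
    c=read_camera(n); cv2.imwrite(f"pics/{n}0.png",c["img"]); print(n,c["K"],c["distortion"],c["xyz"],c["orientation"])
c=read_camera("wrist");print(c["mount"],c["K"],c["distortion"])
E
```

```text
pics
{'time_s': 0.0, 'q': array([ 1.33680535,  0.69000696, -0.19453471,  1.56630799,  0.15730145,
        0.90249375, -0.21509815]), 'qd': array([-0.00015769,  0.00160917,  0.00125553, -0.00059982,  0.00036878,
        0.00174287, -0.00188883]), 'joint_torque': array([-1.26994155e-04, -5.27563334e+01, -1.26708996e+00, -1.53432852e+01,
       -5.26562543e-02,  6.30299299e-03,  1.75191217e-04]), 'eef_pos': array([ 0.16518822, -0.60217191,  0.25690579]), 'eef_rot': array([-0.09455678,  0.7014048 , -0.70014078,  0.09430385]), 'wrist_force': array([ 0.26009868, -0.00227754, -0.34850712]), 'ft_torque': array([-0.0372632 , -0.00389273,  0.01378589]), 'finger_gap': 0.08817809804215726}
scene [[375.65508904   0.         319.02987117]
 [  0.         375.65508904 196.36411029]
 [  0.           0.           1.        ]] [0.02186818 0.         0.         0.         0.        ] [0.1127368  0.34380798 0.76372825] [-0.34899492  0.85534789 -0.35524982  0.14275888]
top [[438.83822646   0.         318.79791215]
 [  0.         438.83822646 199.08832177]
 [  0.           0.           1.        ]] [0.00518796 0.         0.         0.         0.        ] [ 0.41240281 -0.15083099  0.9643883 ] [ 0.70611796 -0.70326621  0.06223406 -0.0542309 ]
[[ 6.08106970e-04  9.63859642e-01  2.66409874e-01 -6.91440738e-02]
 [-4.07287489e-04 -2.66409662e-01  9.63859806e-01 -1.26695928e-01]
 [ 9.99999732e-01 -6.94635275e-04  2.30562401e-04  1.41979168e-04]
 [ 0.00000000e+00  0.00000000e+00  0.00000000e+00  1.00000000e+00]] [[279.25309542   0.         318.24325071]
 [  0.         279.25309542 198.99971127]
 [  0.           0.           1.        ]] [-0.0478813  0.         0.         0.         0.       ]
```

View pics/scene0.png

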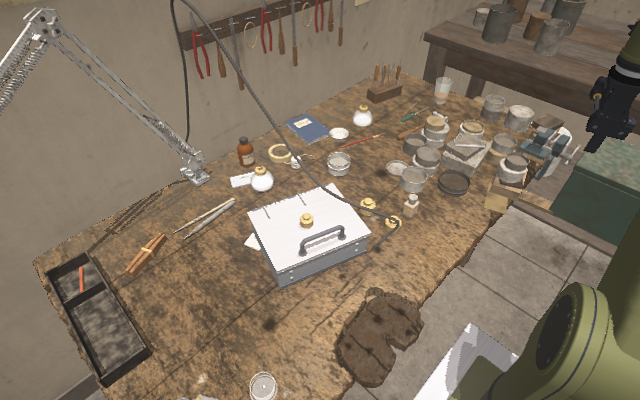

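View pics/top0.png

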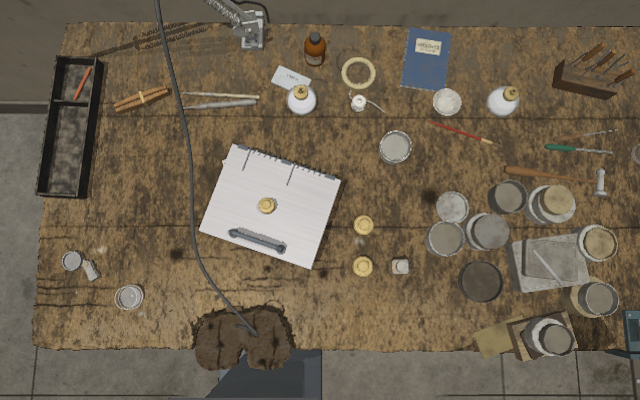

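Candidates for the weight: the one on the cover, top (267,205) / scene (306,219), and the two bench ones, top (364,226) and (363,266). The description picks the one on the cover, behind the handle. The vial is at top (400,266). The handle bar runs from top (231,232) to (284,248).

```bash
cat > h.py <<'E'
import numpy as np,cv2
from scipy.spatial.transform import Rotation as R
from workcell import *
def cam(n):
    s=get_state(); c=read_camera(n)
    if n=="wrist":
        Rt=R.from_quat(s["eef_rot"]).as_matrix(); M=np.array(c["mount"])
        c["R"]=Rt@M[:3,:3]; c["t"]=Rt@M[:3,3]+s["eef_pos"]
    else: c["R"]=R.from_quat(c["orientation"]).as_matrix(); c["t"]=np.array(c["xyz"])
    c["K"]=np.array(c["K"]);c["D"]=np.array(c["distortion"]); return c
def ray(c,uv):
    p=cv2.undistortPoints(np.array([[uv]],float),c["K"],c["D"])[0,0]
    d=c["R"]@[p[0],p[1],1]; return d/np.linalg.norm(d)
def tri(*cu):
    A=0;b=0
    for c,uv in cu:
        d=ray(c,uv);P=np.eye(3)-np.outer(d,d);A=A+P;b=b+P@c["t"]
    return np.linalg.solve(A,b)
def atz(c,uv,z):
    d=ray(c,uv); return c["t"]+d*(z-c["t"][2])/d[2]
def proj(c,X):
    X=np.atleast_2d(X); Rc=c["R"].T
    return cv2.projectPoints(X,cv2.Rodrigues(Rc)[0],-Rc@c["t"],c["K"],c["D"])[0][:,0]
def toolshift(target):
    s=get_state(); return R.from_quat(s["eef_rot"]).inv().apply(np.array(target)-s["eef_pos"])*1000
E
python3 - <<'E'
from h import *
np.set_printoptions(precision=4,suppress=True)
t=cam("top");s=cam("scene")
cc=[(233,144),(341,180),(312,269),(199,231)]
print("cover@.085",[atz(t,u,.085) for u in cc])
print("weight knob",tri((t,(267,204)),(s,(306,215))))
print("hL",tri((t,(231,232)),(s,(302,248))),"hR",tri((t,(284,248)),(s,(343,232))))
for n,u in dict(w1=(364,226),w2=(363,266),vial=(400,266),tin=(395,147)).items(): print(n,atz(t,u,.03))
print(R.from_quat(get_state()["eef_rot"]).as_matrix())
a=cv2.resize(t["img"][130:290,190:420],None,fx=3.4,fy=3.4,interpolation=2)[:300*2]
b=cv2.resize(s["img"][170:300,230:440],None,fx=3,fy=3)
cv2.imwrite("pics/c1.png",a);cv2.imwrite("pics/c2.png",b)
E
```

```text
cover@.085 [array([0.6734, 0.0173, 0.085 ]), array([ 0.5986, -0.2059,  0.085 ]), array([ 0.4185, -0.1476,  0.085 ]), array([0.4929, 0.0788, 0.085 ])]
weight knob [ 0.5441 -0.0586  0.1132]
hL [0.4883 0.0105 0.1043] hR [ 0.4587 -0.0925  0.0947]
w1 [ 0.51   -0.2581  0.03  ]
w2 [ 0.4254 -0.2548  0.03  ]
vial [ 0.4257 -0.3329  0.03  ]
tin [ 0.6853 -0.329   0.03  ]
[[-0.9643 -0.0003  0.2647]
 [-0.2647  0.0007 -0.9643]
 [ 0.0001 -1.     -0.0008]]
```

View pics/c1.png

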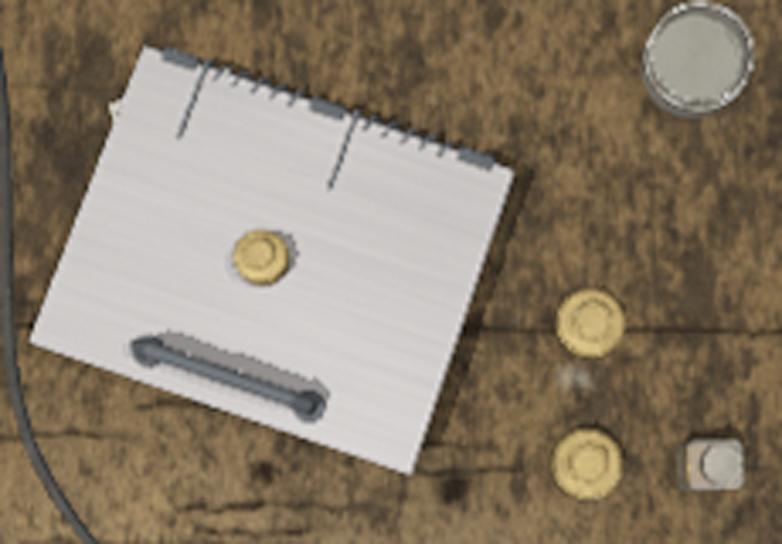

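View pics/c2.png

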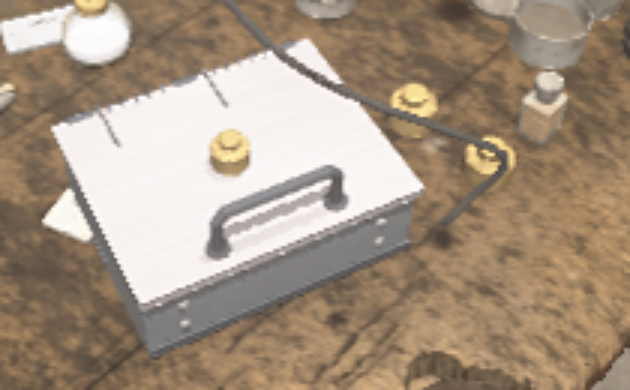

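The crops show the weight on the cover clearly smaller (about 16 px against 20 px, although it sits nearer the camera) and the handle bar in front of it, so I choose that one. Moving towards it now.

```bash
python3 -m creep '[[[-44,0,-36,0,0],[-44,0,-36,0,0],[-44,0,-36,0,0],[-44,0,-36,0,0],[-44,0,-36,0,0],[-44,0,-36,0,0],[-44,0,-36,0,0],[-44,0,-36,0,0],[-44,0,-36,0,0],[-44,0,-36,0,0]]]'
python3 -m creep '[[[0,0,0,-0.163,0],[0,0,0,-0.163,0],[0,0,0,-0.163,0],[0,0,0,-0.163,0],[0,0,0,-0.163,0],[0,0,0,-0.163,0],[0,0,0,0,0]]]'
python3 - <<'E'
from h import *
np.set_printoptions(precision=4,suppress=True)
t=cam("top");s=cam("scene")
print("hL",tri((t,(234.1,232.9)),(s,(304,242.7))),"hR",tri((t,(279.7,246.2)),(s,(340,227))))
print("lamp",tri((t,(250,40)),(s,(195,175))))
print(get_state()["eef_pos"],R.from_quat(get_state()["eef_rot"]).as_matrix(),toolshift([.544,-.0586,.20]))
cv2.imwrite("pics/w1.png",cam("wrist")["img"])
E
```

```text
time_s: 1.5
eef_pos: [0.5041, -0.132, 0.2562]
eef_rot: [0.09, -0.7, 0.703, -0.091]
wrist_force: [1.5, -0.8, -0.3]
finger_gap: 0.0881
time_s: 2.38
eef_pos: [0.5081, -0.1236, 0.2561]
eef_rot: [0.421, -0.566, 0.569, -0.423]
wrist_force: [0.7, 0.3, 0.5]
finger_gap: 0.0881
hL [0.4869 0.0031 0.1168] hR [ 0.4616 -0.0852  0.1159]
lamp [0.9448 0.002  0.0234]
[ 0.5081 -0.1236  0.2562] [[-0.2893  0.0053  0.9572]
 [-0.9572 -0.0019 -0.2893]
 [ 0.0003 -1.      0.0056]] [-72.6293  56.2318  15.2216]
```

```bash
python3 -m creep '[[[-36,25,8,0.015,70],[-36,25,7,0.013,70],[0,0,0,0,70],[0,0,0,0,70]]]'
python3 - <<'E'
from h import *
c=cam("wrist");s=get_state();print(s["eef_pos"],s["finger_gap"],proj(c,[[.5441,-.0586,.113],[.4742,-.0405,.125]]))
cv2.imwrite("pics/w2.png",c["img"])
E
```

```text
time_s: 3.02
eef_pos: [0.5457, -0.0597, 0.2056]
eef_rot: [0.41, -0.573, 0.579, -0.412]
wrist_force: [-1.1, -0.6, -0.7]
finger_gap: 0.0642
[ 0.54576589 -0.0594587   0.20574308] 0.06390832011367521 [[314.00618424 207.4721899 ]
 [222.65500021 219.0483831 ]]
```

View pics/w2.png

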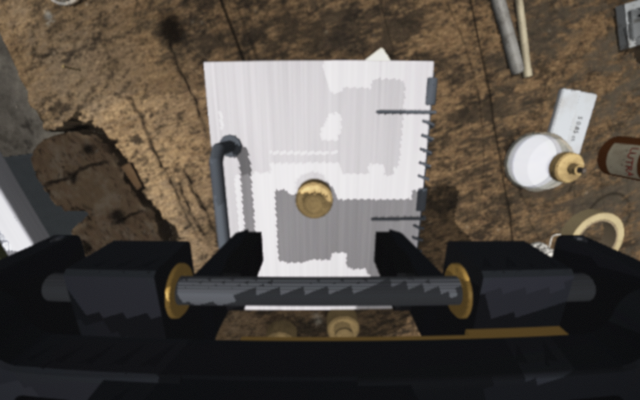

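```bash
python3 - <<'E'
from h import *
np.set_printoptions(precision=4,suppress=True)
t=cam("top");s=cam("scene");w=cam("wrist")
img=w["img"]; hsv=cv2.cvtColor(img[150:235,285:345],cv2.COLOR_BGR2HSV)
m=cv2.inRange(hsv,(10,70,60),(35,255,255)); x,y,ww,hh,a=max(cv2.connectedComponentsWithStats(m)[2][1:],key=lambda r:r[4]); print("box",x+285,y+150,ww,hh)
K=[(t,(267.1,204.4)),(s,(306.7,215)),(w,(314,187))]
import itertools
for k in itertools.combinations(K,2): print(tri(*k))
X=tri(*K);print(X,[proj(c,X)-u for c,u in K])
cv2.imwrite("pics/w2c.png",cv2.resize(img[130:310,190:450],None,fx=3,fy=3))
E
```

```text
box 296 180 36 38
[ 0.5428 -0.0591  0.1139]
[ 0.548  -0.0532  0.0701]
[ 0.5457 -0.0505  0.1137]
[ 0.546  -0.0546  0.1077] [array([[-1.9148, -1.0904]]), array([[-2.3147,  2.1136]]), array([[ 0.3308, 13.1599]])]
```

View pics/w2c.png

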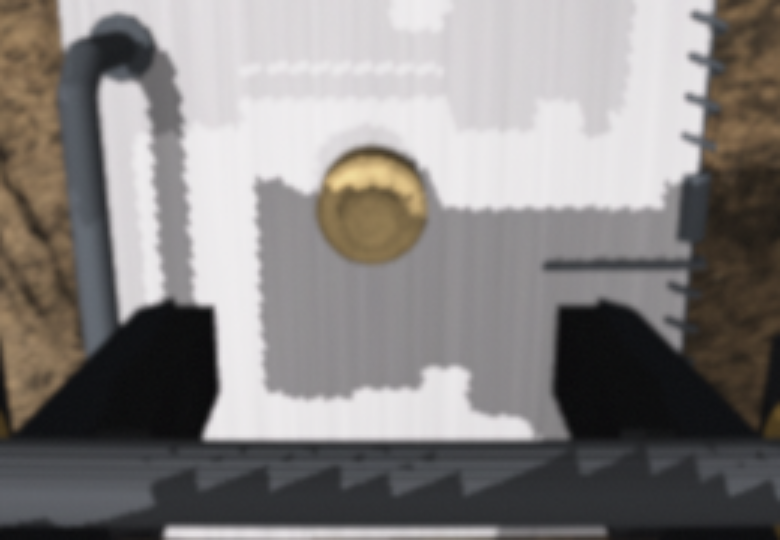

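The crop shows the knob at wrist px (313.5,203), against a prediction of (314,207). The estimate holds to about 2–3 mm. The jaws are aligned with the chest and the bar sits outside the left finger, so I go down.

```bash
python3 -m creep '[[[-1,30,-1,0,70],[-1,30,-1,0,70],[0,25,0,0,70],[0,11,0,0,70],[0,0,0,0,70]]]'; python3 -c "
from h import *;print(toolshift([.5445,-.057,.108]))"
```

```text
time_s: 3.85
eef_pos: [0.5472, -0.0626, 0.1109]
eef_rot: [0.405, -0.572, 0.582, -0.411]
wrist_force: [-0.5, -0.3, 0.6]
finger_gap: 0.0639
[-4.3337341   2.78604488 -4.45467295]
```

```bash
python3 -m creep '[[[-4,3,-4,0,70],[0,0,0,0,130],[0,0,0,0,180],[0,0,0,0,200],[0,0,0,0,220],[0,0,0,0,220]]]' 12; python3 -c "
from h import *;print(toolshift([.5445,-.057,.108]));c=cam('wrist')"
```

```text
time_s: 4.6
eef_pos: [0.5461, -0.0573, 0.1102]
eef_rot: [0.404, -0.572, 0.583, -0.412]
wrist_force: [0.2, 0.6, -1.3]
finger_gap: 0.0311
[ 0.28718153  2.16185398 -1.60747397]
```

```bash
python3 -m creep '[[[0,-10,0,0,220],[0,-25,0,0,220],[0,-35,0,0,220],[0,-30,0,0,220],[0,0,0,0,220]]]' 15; python3 -c "
from h import *;print(toolshift([.584,.144,.2]));c=cam('wrist');cv2.imwrite('pics/w3.png',c['img'])"
```

```text
time_s: 5.28
eef_pos: [0.5436, -0.0568, 0.2145]
eef_rot: [0.404, -0.572, 0.583, -0.412]
wrist_force: [0.2, -0.3, -1.8]
finger_gap: 0.031
[-202.71177887   13.7947641   -29.30721423]
```

```bash
python3 -m creep '[[[-40,0,-6,0,220],[-40,0,-6,0,220],[-40,0,-6,0,220],[-40,0,-6,0,220],[-40,0,-6,0,220],[0,0,0,0,220]]]'; python3 -c "
from h import *;print(toolshift([.584,.144,.025]));c=cam('wrist');cv2.imwrite('pics/w4.png',c['img']);print(R.from_quat(get_state()['eef_rot']).as_matrix())"
```

```text
time_s: 6.08
eef_pos: [0.5777, 0.1444, 0.2021]
eef_rot: [0.41, -0.574, 0.582, -0.405]
wrist_force: [0.4, 0.3, -2.1]
finger_gap: 0.0312
[ -3.70406595 177.13534467   5.24275404]
[[-3.39475339e-01 -8.89841456e-04  9.40614535e-01]
 [-9.40500534e-01 -1.52761841e-02 -3.39448647e-01]
 [ 1.46710563e-02 -9.99882916e-01  4.34899141e-03]]
```

View pics/w4.png

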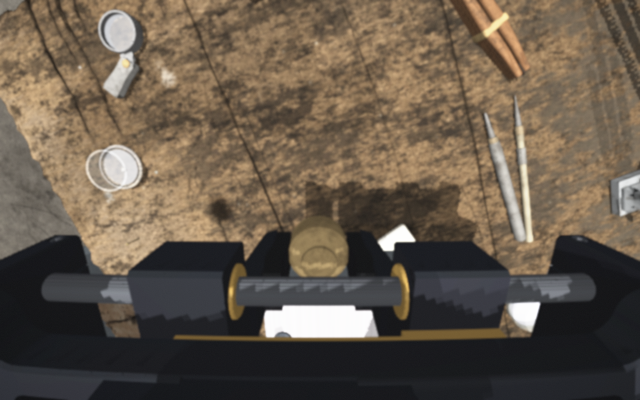

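The weight is in the jaws at (318,245) and the bench below is clear. Lowering.

```bash
python3 -m creep '[[[0,40,0,0,220],[0,40,0,0,220],[0,40,0,0,220],[0,30,0,0,220],[0,12,0,0,220],[0,5,0,0,220],[0,0,0,0,220]]]'
```

```text
time_s: 7.0
eef_pos: [0.5757, 0.1267, 0.0269]
eef_rot: [0.41, -0.574, 0.587, -0.397]
wrist_force: [-0.1, 0.5, -1.0]
finger_gap: 0.031
```

```bash
python3 -m creep '[[[0,1,0,0,220],[0,0,0,0,220]]]'; python3 -m creep '[[[0,1,0,0,220],[0,0,0,0,220]]]'; python3 -c "
from h import *;print(R.from_quat(get_state()['eef_rot']).as_matrix())"
```

```text
time_s: 7.25
eef_pos: [0.577, 0.1269, 0.0277]
eef_rot: [0.409, -0.574, 0.587, -0.398]
wrist_force: [0.3, 0.4, -1.6]
finger_gap: 0.0309
time_s: 7.5
eef_pos: [0.5776, 0.1272, 0.0276]
eef_rot: [0.409, -0.574, 0.587, -0.398]
wrist_force: [-0.0, -0.3, -1.5]
finger_gap: 0.031
[[-0.34868508 -0.00116     0.93723923]
 [-0.93696472 -0.02380117 -0.34861241]
 [ 0.02271178 -0.99971604  0.00721223]]
```

```bash
python3 -m creep '[[[0,3,0,0,220],[0,0,0,0,220]]]'; python3 -m creep '[[[0,3,0,0,220],[0,0,0,0,220]]]'
```

```text
time_s: 7.75
eef_pos: [0.5777, 0.1272, 0.0251]
eef_rot: [0.409, -0.574, 0.587, -0.399]
wrist_force: [-0.7, 0.2, -0.1]
finger_gap: 0.031
time_s: 8.0
eef_pos: [0.5778, 0.1274, 0.0244]
eef_rot: [0.408, -0.573, 0.588, -0.399]
wrist_force: [0.5, 0.1, -2.1]
finger_gap: 0.0308
```

```bash
python3 -m creep '[[[0,2,0,0,220],[0,0,0,0,220]]]'; python3 -m creep '[[[0,2.5,0,0,220],[0,0,0,0,220],[0,0,0,0,220]]]'; python3 -c "
from h import *
for i in range(4):
  s=get_state();print(s['eef_pos'],s['wrist_force']);cam('wrist')"
```

```text
time_s: 8.25
eef_pos: [0.578, 0.1275, 0.0242]
eef_rot: [0.408, -0.573, 0.588, -0.399]
wrist_force: [0.4, 0.1, -1.2]
finger_gap: 0.0308
time_s: 8.62
eef_pos: [0.5782, 0.1276, 0.0235]
eef_rot: [0.408, -0.573, 0.588, -0.399]
wrist_force: [-0.3, -1.3, 2.9]
finger_gap: 0.0311
[0.57819632 0.12764074 0.02353905] [-0.30599706 -1.29576572  2.85309213]
[0.57822093 0.12765655 0.02352431] [-0.56342063  0.7343694   3.96592597]
[0.57822041 0.12764778 0.02354807] [-0.64226321 -0.29727705  3.97331396]
[0.57820807 0.1276067  0.02353672] [ 0.26983129 -0.52348421  2.52859482]
```

Contact: the wrist force went from about -1.5 to +3 N. Release slowly, then rise.

```bash
python3 -m creep '[[[0,0,0,0,150],[0,0,0,0,130],[0,0,0,0,110],[0,0,0,0,90],[0,0,0,0,90]]]'; python3 -m creep '[[[0,-15,0,0,90],[0,-30,0,0,90],[0,-50,0,0,90],[0,-50,0,0,90],[0,-20,0,0,90],[0,0,0,0,90]]]'; python3 -c "
from h import *
print(toolshift([.4742,-.0405,.2]), R.from_quat(get_state()['eef_rot']).as_matrix())
t=cam('top');s=cam('scene');p=proj(t,[.5782,.1276,0.02])[0];q=proj(s,[.5782,.1276,0.02])[0];print(p,q)
f=lambda i,p:cv2.resize(i[int(p[1])-45:int(p[1])+45,int(p[0])-60:int(p[0])+60],None,fx=3,fy=3)
cv2.imwrite('pics/pl.png',np.hstack([f(t['img'],p),f(s['img'],q)]))"
```

```text
time_s: 9.45
eef_pos: [0.578, 0.1275, 0.0224]
eef_rot: [0.408, -0.573, 0.588, -0.399]
wrist_force: [0.0, 0.1, 1.0]
finger_gap: 0.0572
time_s: 10.2
eef_pos: [0.5781, 0.1321, 0.1973]
eef_rot: [0.407, -0.572, 0.588, -0.4]
wrist_force: [0.1, 0.8, -0.1]
finger_gap: 0.057
[197.99979642   0.99036093 -37.34263887] [[-0.34807827  0.00493888  0.93745247]
 [-0.93723145 -0.02417616 -0.34786884]
 [ 0.02094592 -0.99969551  0.01304407]]
[186.09236259 194.52573085] [238.54396804 277.52961644]
```

View pics/pl.png

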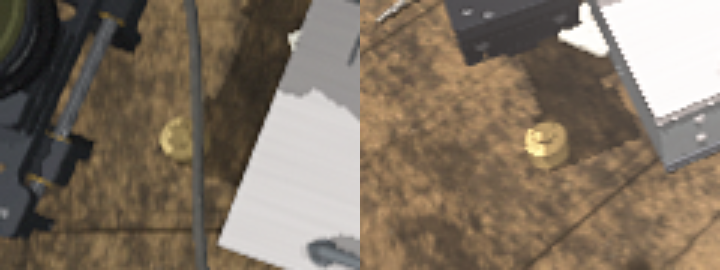

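The weight stands upright on the bench, clear of the chest: left half (180,138), right half (547,145) of the picture. Next, the handle.

```bash
python3 -m creep '[[[40,0,-7,-0.01,60],[40,0,-7,-0.01,60],[40,0,-7,-0.01,60],[40,0,-7,0,60],[36,0,-7,0,60],[0,0,0,0,60]]]'; python3 -c "
from h import *
print(toolshift([.4742,-.0405,.125]), R.from_quat(get_state()['eef_rot']).as_matrix())
c=cam('wrist');print(proj(c,[[.4742,-.0405,.125],[.4869,-.0005,.125]]))
cv2.imwrite('pics/h1.png',c['img'])"
```

```text
time_s: 11.05
eef_pos: [0.4708, -0.0471, 0.1919]
eef_rot: [0.423, -0.569, 0.578, -0.403]
wrist_force: [1.2, -0.0, -0.1]
finger_gap: 0.0677
[-9.37530976 66.60193362  1.58800839] [[-0.31684225 -0.01548385  0.94835185]
 [-0.94800956 -0.02625941 -0.31715663]
 [ 0.02981396 -0.99953524 -0.00635875]]
[[319.30830949 206.68881222]
 [318.39445833 148.25156762]]
```

View pics/h1.png

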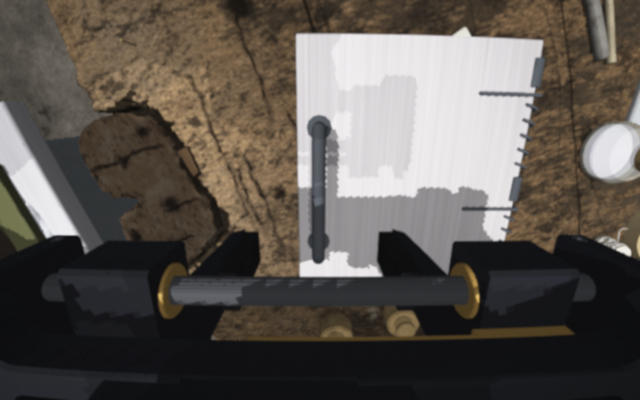

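The bar lies at x≈318 px, from (319,120) to (318,260), parallel to and midway between the fingers (centre about 318). Its middle is a few mm further up the picture, so I add -5 mm in tool x.

```bash
python3 -m creep '[[[-7,20,1,0,60],[-7,25,0,0,60],[0,15,0,0,60],[0,6,0,0,60],[0,0,0,0,60]]]'; python3 -c "
from h import *
print(toolshift([.4757,-.0358,.125]))"
```

```text
time_s: 11.72
eef_pos: [0.4795, -0.0267, 0.1214]
eef_rot: [0.424, -0.569, 0.575, -0.409]
wrist_force: [-0.0, -0.7, 0.7]
finger_gap: 0.0676
[ 9.93952358 -3.33942565 -0.8708369 ]
```

```bash
python3 -m creep '[[[9,-3,-1,0,60],[0,0,0,0,60],[0,0,0,0,130],[0,0,0,0,190],[0,0,0,0,220],[0,0,0,0,255],[0,0,0,0,255],[0,0,0,0,255]]]' 10; python3 -c "
from h import *
print(toolshift([.4757,-.0358,.125]),R.from_quat(get_state()['eef_rot']).as_matrix())
c=cam('wrist');cv2.imwrite('pics/g1.png',c['img'])"
```

```text
time_s: 12.72
eef_pos: [0.4745, -0.0349, 0.1262]
eef_rot: [0.424, -0.569, 0.574, -0.408]
wrist_force: [-9.1, 4.6, 4.0]
finger_gap: 0.0096
[0.44035606 1.15002403 1.42886652] [[-0.30742997 -0.01346419  0.95147545]
 [-0.95131504 -0.01882833 -0.30764458]
 [ 0.02205688 -0.99973207 -0.00702029]]
```

View pics/g1.png

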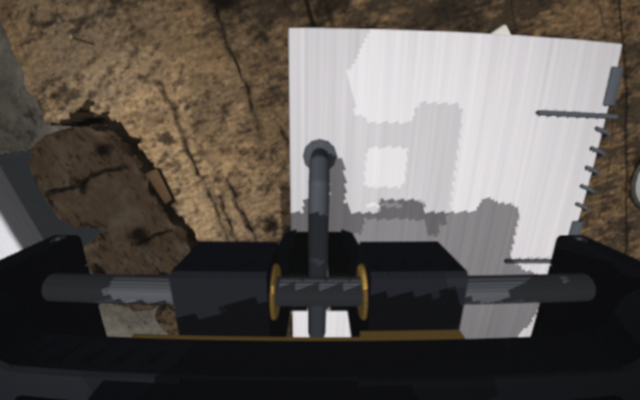

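The bar is gripped (gap 9.6 mm), seen at x≈318 between the pads, clear of the posts. Start the lift along the arc.

```bash
cat > th.py <<'E'
from h import *
from scipy.optimize import minimize_scalar
p0=np.array([.4745,-.0349,.1255]); u=np.array([np.cos(-.318),np.sin(-.318),0]);v=np.array([-u[1],u[0],0])
s=get_state(); d=s["eef_pos"]-p0; a=d@u*1e3-172; b=d[2]*1e3+44
th=np.arctan2(b,-a)-np.arctan2(44,172)
print("theta %.3f r %.1f (177.5) side %.1f F"%(th,np.hypot(a,b),d@v*1e3),s["wrist_force"].round(1),"gap",s["finger_gap"])
Rm=R.from_quat(s["eef_rot"])
print("tilt",Rm.as_matrix()[:,1].round(3), "yaw z",np.arctan2(*Rm.as_matrix()[[1,0],2]).round(3))
for t in (.3,.5,.7,.9,.92,1.0,1.08,1.12):
    q=p0+u*(.172-.172*np.cos(t)+.044*np.sin(t))+[0,0,.172*np.sin(t)+.044*np.cos(t)-.044]
    print(t,toolshift(q).round(1))
E
python3 -m creep '[[[0,-4,1,0,255],[0,-8.5,2.5,0,255],[0,-8.5,3,0,255],[0,-8,3.5,0,255],[0,-8,4,0,255],[0,0,0,0,255]]]' 20; python3 th.py
```

```text
time_s: 13.52
eef_pos: [0.4887, -0.0397, 0.1657]
eef_rot: [0.424, -0.569, 0.575, -0.407]
wrist_force: [-0.9, 0.4, -1.4]
finger_gap: 0.0083
theta 0.242 r 178.1 (177.5) side -0.1 F [-0.9  0.4 -1.4] gap 0.008349297821156612
tilt [-0.014 -0.02  -1.   ] yaw z -0.314
0.3 [ 0.1 -8.7  5.6]
0.5 [  0.9 -37.   26.8]
0.7 [  1.5 -60.6  53.3]
0.9 [  2.1 -78.5  83.9]
0.92 [  2.1 -79.9  87.2]
1.0 [  2.3 -85.  100.4]
1.08 [  2.5 -89.  114. ]
1.12 [  2.5 -90.6 120.9]
```

```bash
python3 -m creep '[[[0,-8,4.5,0,255],[0,-7.5,5,0,255],[0,-7,5.5,0,255],[0,-7,6,0,255],[0,-6,6,0,255],[0,-6,7,0,255],[0,0,0,0,255]]]'; python3 th.py
```

```text
time_s: 14.4
eef_pos: [0.52, -0.0503, 0.2096]
eef_rot: [0.427, -0.571, 0.573, -0.405]
wrist_force: [-1.6, -1.4, 0.9]
finger_gap: 0.0086
theta 0.551 r 178.3 (177.5) side -0.4 F [-1.6 -1.4  0.9] gap 0.008618824713328595
tilt [-0.023 -0.021 -1.   ] yaw z -0.314
0.3 [ -1.5  35.7 -26.7]
0.5 [-0.6  7.1 -5.7]
0.7 [  0.2 -16.7  20.6]
0.9 [  0.8 -34.8  51. ]
0.92 [  0.9 -36.2  54.3]
1.0 [  1.1 -41.4  67.5]
1.08 [  1.2 -45.6  81.1]
1.12 [  1.3 -47.2  88. ]
```

```bash
python3 -m creep '[[[0,-6,7,0,255],[0,-6,7,0,255],[0,-5,7.5,0,255],[0,-4.5,8,0,255],[0,-4.5,8,0,255],[0,-4,8,0,255],[0,0,0,0,255]]]'; python3 th.py; python3 -c "
from h import *
s=cam('scene');cv2.imwrite('pics/s9.png',cv2.resize(s['img'][110:310,200:460],None,fx=3,fy=3))"
```

```text
time_s: 15.28
eef_pos: [0.568, -0.0665, 0.2432]
eef_rot: [0.426, -0.57, 0.575, -0.404]
wrist_force: [-0.7, -1.6, 2.6]
finger_gap: 0.0089
theta 0.895 r 177.6 (177.5) side -0.8 F [-0.7 -1.6  2.6] gap 0.008943590466226111
tilt [-0.021 -0.024 -0.999] yaw z -0.316
0.3 [ -3.   69.8 -77.2]
0.5 [ -2.1  41.3 -56.1]
0.7 [ -1.3  17.6 -29.7]
0.9 [-0.8 -0.4  0.8]
0.92 [-0.7 -1.8  4. ]
1.0 [-0.5 -7.  17.3]
1.08 [ -0.4 -11.1  30.9]
1.12 [ -0.3 -12.8  37.8]
```

View pics/s9.png

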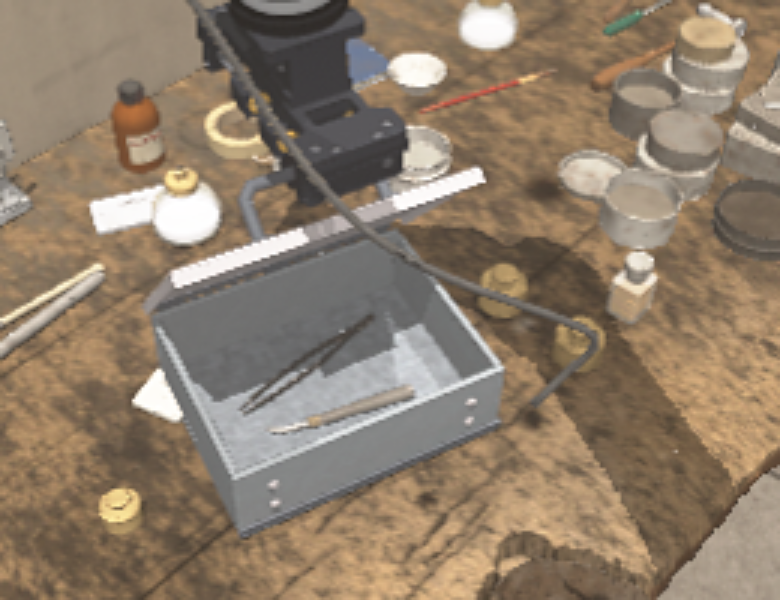

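The cover is raised and held by the bar, the weight stands at (120,510), and the vial and tin are untouched. Now go past balance to about 1.12.

```bash
python3 -m creep '[[[0,-3.5,7,0,255],[0,-3,7.5,0,255],[0,-2.5,7.5,0,255],[0,-2,8,0,255],[0,-2,8,0,255],[0,0,0,0,255],[0,0,0,0,255]]]'; python3 th.py
```

```text
time_s: 16.2
eef_pos: [0.6072, -0.0797, 0.255]
eef_rot: [0.426, -0.57, 0.575, -0.404]
wrist_force: [-0.2, -1.9, -0.5]
finger_gap: 0.0087
theta 1.138 r 176.4 (177.5) side -1.1 F [-0.2 -1.9 -0.5] gap 0.008716218827939378
tilt [-0.022 -0.025 -0.999] yaw z -0.316
0.3 [  -3.8   82.1 -118.3]
0.5 [ -2.9  53.6 -97.2]
0.7 [ -2.2  29.9 -70.8]
0.9 [ -1.6  11.9 -40.3]
0.92 [ -1.5  10.4 -37.1]
1.0 [ -1.3   5.3 -23.9]
1.08 [ -1.2   1.2 -10.3]
1.12 [-1.1 -0.5 -3.4]
```

At 1.138 rad, past balance and well short of the stop. Easing back to about 0.91.

```bash
python3 -m creep '[[[0,1,-6,0,255],[0,1.5,-6,0,255],[0,2,-6,0,255],[0,2.5,-6,0,255],[0,2,-5,0,255],[0,2,-4,0,255],[0,0,0,0,255],[0,0,0,0,255]]]'; python3 th.py|head -2
```

```text
time_s: 17.2
eef_pos: [0.5739, -0.0684, 0.2442]
eef_rot: [0.426, -0.569, 0.575, -0.405]
wrist_force: [0.2, -1.6, -0.3]
finger_gap: 0.0086
theta 0.929 r 176.0 (177.5) side -0.8 F [ 0.2 -1.6 -0.3] gap 0.008556953686449952
tilt [-0.019 -0.024 -1.   ] yaw z -0.315
```

0.929 rad by arm kinematics. I check it independently by overlaying the cover edge modelled at several angles on the camera picture.

```bash
python3 -m creep '[[[0,0,0,0,255],[0,0,0,0,255],[0,0,0,0,255],[0,0,0,0,255]]]'; python3 th.py|head -2; python3 - <<'E'
from h import *
u=np.array([np.cos(-.318),np.sin(-.318),0]);v=np.array([-u[1],u[0],0])
H=np.array([.4745,-.0349,0])+.172*u+[0,0,.081]; H=H-v*(v@(H-np.array([.546,-.0644,0])))
s=cam("scene");im=cv2.resize(s["img"],None,fx=4,fy=4,interpolation=2)
for t,col in((.83,(255,0,0)),(.93,(0,200,0)),(1.0,(0,0,255))):
    r=-u*np.cos(t)+np.array([0,0,np.sin(t)]);n=u*np.sin(t)+np.array([0,0,np.cos(t)])
    P=[H+.190*r+.004*n+k*v for k in(-.118,.118)]
    a,b=(proj(s,P)*4+2).astype(int); cv2.line(im,tuple(map(int,a)),tuple(map(int,b)),col,1)
cv2.imwrite("pics/f.png",im[600:1100,960:1560])
E
```

```text
time_s: 17.7
eef_pos: [0.5742, -0.0685, 0.2444]
eef_rot: [0.426, -0.569, 0.575, -0.405]
wrist_force: [0.2, -2.3, 0.4]
finger_gap: 0.0086
theta 0.931 r 176.0 (177.5) side -0.8 F [ 0.2 -2.3  0.4] gap 0.008574695833479605
tilt [-0.018 -0.024 -1.   ] yaw z -0.315
```

View pics/f.png

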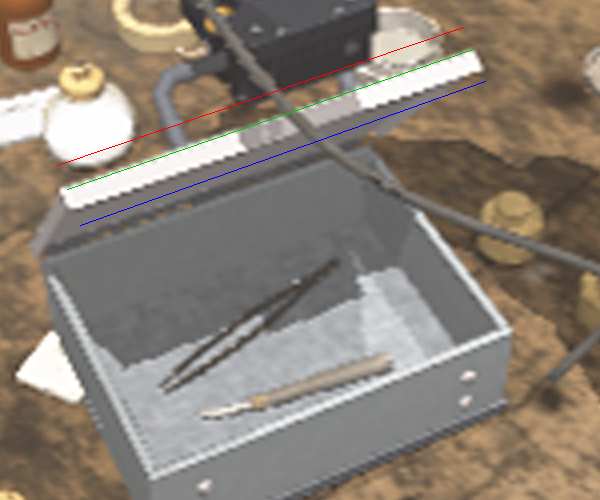

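The green line (0.93 rad) lies on the top edge of the cover's front lip, from (68,188) to (475,52). That agrees with the kinematics, so I hand in.

```bash
python3 -c "
from workcell import *
print(close_job())"
```

```text
the job is handed in; nothing more can be done
None
```

The job is handed in at about 17.7 s of the 58 s, with the cover held still in the gripper just below its balance point. No verdict was reported.

- **Weight:** I lifted the smallest brass weight off the shut cover and stood it upright on the bench, left of the chest. The camera showed it upright and about 60 mm clear of the chest.
- **Cover:** I gripped the bar, raised the cover to about 1.14 rad (balance point 1.00, stop 1.50), and eased it back to about 0.93 rad, roughly 4° below balance. The grip is 20 N.
- **Angle check:** The arm position gave 0.931 rad, and the cover edge modelled at 0.93 rad lined up with the scene picture. The arc radius came out at 176.0 mm against 177.5 mm expected, an error of about 0.01 rad in the angle.
- **Bystanders:** The vial and the tin looked undisturbed in the pictures, but I did not measure their positions again.
- **Disagreements:**
  - The wrist view put the middle of the bar a few mm (up to about 10) from my two-camera estimate along its length. I corrected for half of that before gripping.
  - The tool tilted about 1.5° during the moves. The weight still came down upright.

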